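# Load a fresh milling blank into the mill's blank magazine

### The job

Take the fresh, uncut blank out of the wire rack and load it into the blank magazine: lower it edge-on through the window in the cover into the narrow slot of the carriage, which may have stopped a little to either side of the window's middle, then press it down past the sprung rollers until it snaps home, wholly below the cover. The blank is chalky and cracks when forced, so feel for the slot gently and do not jam it down; leave the milled-out blank in the rack and the other things where they are.

Things in the scene. Friction and masses are not known exactly. Their poses are not given: they have to be found in the camera images.
- blank_mid (a point): centre of the fresh blank: uncut off-white zirconia disc (chalky, 0.2 to 0.45 kg), 14 mm thick, 94 mm across, with a 10 mm thick collar 98.5 mm across round its middle plane. It stands on edge in one of the rack's two bays, centre 64.5 mm up. x is the disc's axis (through the thickness, level); y and z lie in its face and may have any roll.
- spent_mid (a point): centre of the milled-out blank: same outer shape, but only the rim and a few webs are left; it stands in the other bay of the rack, 66 mm from the fresh one, and stays there. x is its axis.
- rack_mid (a point): middle of the fixed wire rack, half-way between its two bays, at the height of the blanks' centres. x runs along the rack, parallel to the blanks' axes; the bays lie at x = -33 and +33 mm. The blanks stand on two rods between wire loops (18 mm apart, 60 mm high, 56 mm wide) and lift straight out upwards.
- magazine: the mill's blank magazine: a fixed white box 132 mm (x) by 164 mm (y) by 120 mm high, dark plinth, small display on its -x side. Origin at the centre of its underside, z up. The blank goes in from above with its axis along this x.
- window (a point): centre of the window in the magazine's cover, at the height of the cover's top (120 mm up); axes as the magazine's. The window is 50 mm (x) by 112 mm (y). 8 mm below lies the flat top of the carriage with the slot: 17 mm wide (x), 103 mm long (y), with square lips. The slot's middle is at y = 0 but anywhere from x = -12 to +12 mm; it is braked there, does not give and is not measured.
- seat (a point): where the blank's centre is when home with the slot at mid-window: 55 mm below the cover's top (blank's top then 6 mm below it). Two sprung rollers, at the slot's ends, meet the collar 29 mm above this and push up with up to 12 N; let go there, the blank stays standing on them, its top 23 mm above the cover. Pressed to 10 mm above this or lower, it snaps down by itself.
- crown_case: light blue hinged plastic case, 58 x 64 x 30 mm, on the worktop left of the rack; origin under its middle; stays where it is
- disc_case: black hinged plastic case, 62 x 70 x 26 mm, on the worktop left of the rack; origin under its middle; stays where it is
- bur_block: white block with burs standing in it, 34 x 74 x 46 mm, on the worktop right of the magazine; origin under its middle; stays where it is
- dust_cup: small open light grey cup, 48 mm across, 30 mm high, on the worktop left of the magazine, towards the back; origin under its middle; stays where it is
- brush: thin brush, 160 mm long, 8 mm thick, lying on the worktop between rack and magazine, nearer the robot; origin under its middle; stays where it is

How it is judged:
On the way:
1. the fresh blank's lower edge is in the slot of the carriage: upright, centred along the slot, its centre less than 125 mm above the foot of the magazine (z of blank_mid in the frame of magazine below 0.125 m and x of blank_mid in the frame of magazine between -0.015 and 0.015 m and y of blank_mid in the frame of magazine between -0.006 and 0.006 m and angle between the x axis of blank_mid and the x axis of magazine, either way round below 0.1 rad), for 0.1 s.
At the end, for the whole second after the job is handed in: the fresh blank rests on the seat in the slot, wholly below the cover: its centre 60 to 68 mm above the foot of the magazine, within 15 mm across and 5 mm along of the window's middle, axis within 0.1 rad of the magazine's x; the milled-out blank is within 12 mm of its place (z of blank_mid in the frame of magazine between 0.06 and 0.068 m and x of blank_mid in the frame of magazine between -0.015 and 0.015 m and y of blank_mid in the frame of magazine between -0.005 and 0.005 m and angle between the x axis of blank_mid and the x axis of magazine, either way round below 0.1 rad and linear speed of blank below 0.02 m/s and distance of spent_mid from where it was at the start of the episode below 0.012 m); the robot touches nothing.
It fails at once if the fresh blank is pressed against the magazine's cover or carriage with more than 30 N and cracks (contact force between blank and magazine above 30 N).
It fails at once if the milled-out blank is moved more than 20 mm (distance of spent_mid from where it was at the start of the episode above 0.02 m).
It fails at once if a bystander (case, bur block, cup or brush) is moved more than 25 mm (distance of any of crown_case, disc_case, bur_block, dust_cup, brush from where it was at the start of the episode above 0.025 m).
It also fails if it takes over 72 s, if anything falls off the work surface, if the arm or the gripper's body presses on something with over 40 N, if the wrist force passes 120 N, or if a joint passes its speed limit or range.

### The arm

A 6-joint arm with a two-finger parallel gripper is mounted at the origin on a cart in front of the work surface, level with it; the furniture and walls round the work are solid. World frame = base frame: x ahead of the robot, y to its left, z up, the work surface at z = 0. Lengths are in m, angles in rad, forces in N, time in s.
With the tool pointing down it reaches from about 0.35 to 0.925 m from the base axis. Payload 6.4 kg.
Tool frame: the origin (TCP) lies between the finger pads; the fingertips stand bot.nose_length ahead of it and the grasp point (between the pads) lies 3 mm ahead of it (bot.nose_length is the distance from the TCP to the fingertips, in m); z points along the fingers, y is the line along which they close (so a half turn about z gives the same grasp; the last joint's range is limited). The gripper opens to 85 mm and grips with 20 to 120 N. Pads are 22 mm wide; open, the fingers measure 114 mm over their backs; the gripper's body (76 mm by 85 mm) begins 54 mm behind the grasp point. The pads swing forward as they close: fully open they stand 13 mm farther back than shut.
Start: joints at [0.931, 0.245, 1.558, -0, 1.339, -0.174], TCP at [0.292, 0.581, 0.253] pointing down, gripper open.
Joint ranges: [-3.13, 3.13], [-1.02, 2.26], [0.13, 2.54], [-0.95, 4.09], [0.21, 2.88], [-2.74, 2.74]. Speed limits (rad/s): [2.57, 2.57, 3.14, 3.14, 3.14, 3.14].

### API

Orientations are given as a 3x3 rotation matrix whose columns are the frame's x, y, z axes.
In Python, from workcell import bot gives the robot as it stands.
- The arm moves only by the tool arm_command, never from a script. Its arguments are lists of equal length, an entry for each row: "dp": the shift along the tool's x, y, z in m, a list of three; "roll": the turn about the tool's z in degrees. In form: {"dp": [[dx, dy, dz], ...], "roll": [roll, ...]}. A call has 1 to 5 rows; each row shifts and turns the commanded pose from where the row before left it, along the tool's axes as they then stand; what a row does not reach is not made up. A row lasts 1/8 s, in which the tool goes at most 62.5 mm and 10.7 degrees, less where a joint would pass 70% of its speed; a pose out of reach is approached as far as the arm can. A call is refused whole if a number of a shift passes 0.0625 or a number of a turn 10.7, either way. A call with a gripper value outside its range is refused whole. "jaw" is the opening, from 0 (shut) to 1 (fully open), set as the call begins (left out, the last holds). The fingers move at their own pace and stop on an object; "grip_force" is the grip in N (left out, the last holds). Time passes only in rows, so rows that do not move let the fingers close. It gives the time, the measured TCP pose, the force, the opening and the grip force at its end, in the units of the state.
- bot.get_state(): the state, without advancing time (a new reading comes with each control period).
- bot.capture(name): name is "side" or "top" or "wrist"; returns the picture (420x560x3 uint8, blue, green, red); there is no depth.
- bot.camera_model(name): a dict with "mtx" (3x3 intrinsics, pixels), "pose" (4x4, takes a point from camera to world coordinates). Camera axes: x right, y down, z forward; pixel columns grow to the right and rows downward; lengths in m; the calibration is good to about 2 mm. A picture is of the moment at which its call begins: read the wrist's pose just before it. camera_model takes no time and is no camera call; for the wrist camera it gives the pose at the moment of the call.
- bot.hand_in(): hands the job in; it is judged then, once.
The state is a dict: "t": time; "joints": joint angles; "dq": joint speeds; "joint_efforts": joint torques, N m; "position": TCP position; "tool_rot": TCP orientation; "contact_force": force on the tool from outside, world axes, zero at the start; "moment": the same for the moment, N m; "gripper_width": finger opening in m; "grasp_force": force on a finger pad.
Only numpy, scipy, OpenCV 4.12 (cv2) and the standard library are available. Lean on these libraries where they do the work, as an engineer would, in place of code of your own. Each camera call takes 0.05 s, during which the arm holds its last target. There are 200 camera calls.

## Working session

There is one attempt and no reset: what is moved stays moved. The work goes in short steps, Python scripts to look and compute and a tool call to move; the robot and the scene stay as the last step left them, time stands still between calls to the robot, and variables do not carry over. Pictures are saved under pics/ and viewed, at most 12 in all, crops included, and the job is handed in when it is done.

Besides the shell and the picture viewer there is one more tool, called after ">>>" as a command line: name --pt "numbers of a row" for each row, then --argument value for the rest. arm_command: Moves the arm, as the interface text tells. Its arguments: {"type":"object","properties":{"dp":{"type":"array"},"roll":{"type":"array"},"jaw":{"type":"number"},"grip_force":{"type":"number"}},"required":["dp","roll"]}

```bash
mkdir -p pics; ls; python3 - <<'E'
from workcell import bot
import cv2,numpy as np
np.set_printoptions(precision=4,suppress=True)
s=bot.get_state();print(s['t'],s['position'],s['tool_rot'],bot.nose_length,s['contact_force'])
for n in ('side','top','wrist'):
    m=bot.camera_model(n);print(n,m['mtx'],m['pose'])
    im=bot.capture(n);cv2.imwrite(f'pics/{n}0.png',im)
a=cv2.imread('pics/side0.png');b=cv2.imread('pics/top0.png')
E
```

```text
pics
0.0 [0.2916 0.5803 0.2522] [[-0.8935  0.4491 -0.0011]
 [ 0.4491  0.8935 -0.0016]
 [ 0.0003 -0.0019 -1.    ]] 0.022 [ 0.3185 -0.5575 -0.2642]
side [[439.0106   0.     280.402 ]
 [  0.     439.0106 214.7298]
 [  0.       0.       1.    ]] [[-0.8805 -0.2508  0.4022  0.0951]
 [-0.4736  0.4984 -0.7261  0.9032]
 [-0.0183 -0.8299 -0.5577  0.7505]
 [ 0.      0.      0.      1.    ]]
top [[492.897    0.     282.2999]
 [  0.     492.897  208.8592]
 [  0.       0.       1.    ]] [[ 0.0032 -0.9833  0.182   0.3313]
 [-0.9997 -0.0075 -0.0232  0.0533]
 [ 0.0242 -0.1819 -0.983   1.3103]
 [ 0.      0.      0.      1.    ]]
wrist [[329.0903   0.     279.11  ]
 [  0.     329.0903 207.2298]
 [  0.       0.       1.    ]] [[ 0.4495  0.8623  0.2332  0.2323]
 [ 0.8933 -0.4334 -0.1192  0.6112]
 [-0.0017  0.2619 -0.9651  0.3724]
 [ 0.      0.      0.      1.    ]]
```

View pics/top0.png

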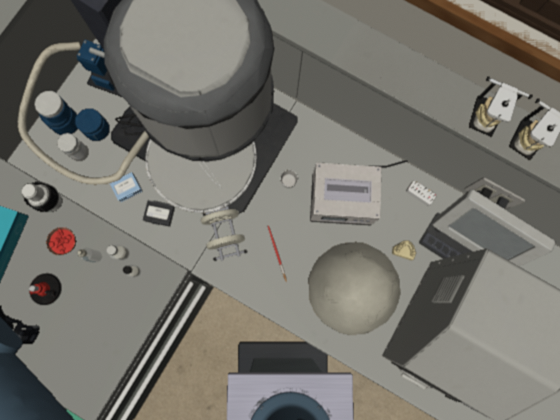

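View pics/side0.png

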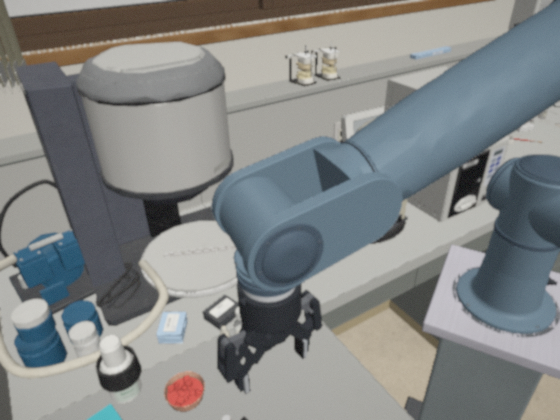

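The top view shows the rack at about (222,232) with its two blanks at about (221,213) and (224,240), and the magazine with its window at about (346,190). A furnace stands behind and left of the rack, and a dome sits at (352,287). In the side view the arm hides the rack.

```bash
cat > h.py <<'E'
from workcell import bot
import cv2,numpy as np
np.set_printoptions(precision=4,suppress=True)
def ray(m,u,v,z):
    K,P=m['mtx'],m['pose']; d=P[:3,:3]@np.linalg.solve(K,[u,v,1.]); o=P[:3,3]
    return o+d*(z-o[2])/d[2]
E
python3 - <<'E'
from h import *
m=bot.camera_model('top')
for n,u,v,z in [('rackA',221,213,.11),('rackB',224,240,.11),('win',346,190,.12),('mag corners',314,164,.12),('',381,166,.12),('',380,223,.12),('',312,220,.12),('brush',268,228,.0),('',285,280,0),('cup',289,180,.03),('dome',352,287,.2),('plate',200,165,.05),('domeleft',308,287,.2),('dometop',355,242,.2),('muf bottom',190,155,.3)]: print(n,ray(m,u,v,z))
im=cv2.imread('pics/top0.png')[150:300,180:400]
cv2.imwrite('pics/c1.png',cv2.resize(im,None,fx=3.6,fy=3.6,interpolation=cv2.INTER_CUBIC))
E
```

```text
rackA [0.542  0.1761 0.11  ]
rackB [0.4751 0.1671 0.11  ]
win [ 0.6005 -0.1328  0.12  ]
mag corners [ 0.6665 -0.0538  0.12  ]
 [ 0.663  -0.2222  0.12  ]
 [ 0.5182 -0.2149  0.12  ]
 [ 0.5245 -0.0477  0.12  ]
brush [0.5214 0.0606 0.    ]
 [0.3834 0.0146 0.    ]
cup [0.6469 0.0054 0.03  ]
dome [ 0.3605 -0.1292  0.2   ]
plate [0.6804 0.2407 0.05  ]
domeleft [ 0.3602 -0.0308  0.2   ]
dometop [ 0.4616 -0.1383  0.2   ]
muf bottom [0.6329 0.2254 0.3   ]
```

View pics/c1.png

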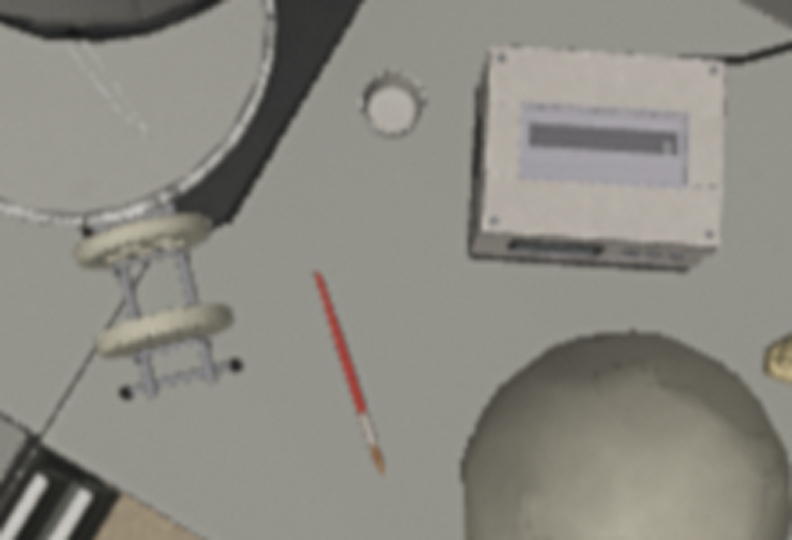

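The crop shows the window at about (603,145) and the slot at about (600,138), so the slot is shifted towards +x. The nearer blank at (165,330) looks solid, but I'll check it from the wrist camera.

>>> arm_command --pt "-0.034 -0.034 -0.014" --pt "-0.034 -0.034 -0.014" --pt "-0.034 -0.034 -0.014" --pt "-0.034 -0.034 -0.014" --pt "-0.034 -0.034 -0.014" --roll '[0, 0, 0, 0, 0]'

```text
t: 0.78
position: [0.3676, 0.351, 0.3234]
tool_rot: [[-0.894, 0.449, -0.0], [0.449, 0.894, -0.0], [0.0, -0.0, -1.0]]
contact_force: [1.0, 0.2, -0.1]
gripper_width: 0.0855
grasp_force: 0.0
```

>>> arm_command --pt "-0.034 -0.034 0" --pt "-0.034 -0.034 0" --pt "-0.034 -0.034 0" --pt "-0.034 -0.034 0" --pt "-0.034 -0.034 0" --roll '[0, 0, 0, 0, 0]'

```text
t: 1.4
position: [0.4431, 0.1228, 0.3232]
tool_rot: [[-0.893, 0.449, 0.0], [0.449, 0.893, 0.0], [-0.0, 0.0, -1.0]]
contact_force: [1.2, 0.7, 0.1]
gripper_width: 0.0854
grasp_force: 0.0
```

>>> arm_command --pt "0 0 0" --pt "0 0 0" --pt "0 0 0" --pt "0 0 0" --pt "0 0 0" --roll '[10.6, 10.6, 10.6, 10.6, 10.6]'

```text
t: 2.02
position: [0.4428, 0.1243, 0.323]
tool_rot: [[-0.173, 0.985, -0.001], [0.985, 0.173, 0.0], [0.0, -0.001, -1.0]]
contact_force: [0.1, -0.2, 0.5]
gripper_width: 0.0855
grasp_force: 0.0
```

```bash
python3 - <<'E'
from h import *
s=bot.get_state();print(s['t'],s['position'],s['tool_rot'],s['joints'],s['contact_force'],s['gripper_width'])
a=bot.capture('wrist');b=bot.capture('side');cv2.imwrite('pics/w1.png',a);cv2.imwrite('pics/s1.png',b)
im=np.hstack([a,b]);cv2.imwrite('pics/ws1.png',cv2.resize(im,(800,300),interpolation=cv2.INTER_AREA))
E
```

```text
2.025 [0.4428 0.1243 0.323 ] [[-0.1729  0.9849 -0.0006]
 [ 0.9849  0.1729  0.    ]
 [ 0.0001 -0.0006 -1.    ]] [ 0.0262 -0.2734  1.944   0.      1.4716 -0.1476] [ 0.1496 -0.1627  0.4633] 0.08546903839855145
```

View pics/w1.png

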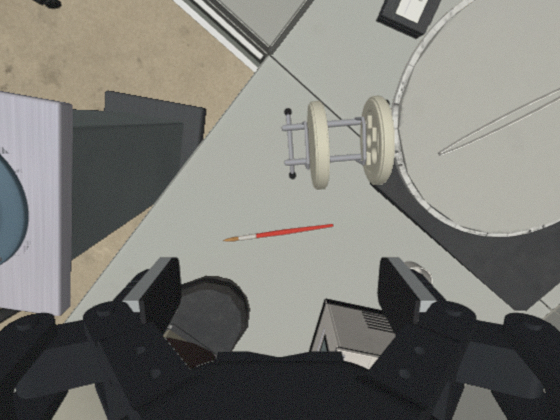

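View pics/s1.png

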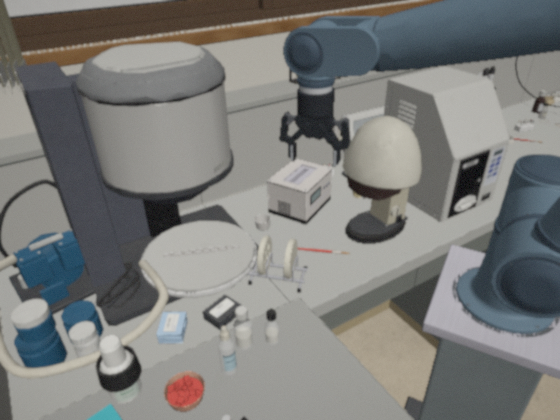

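The left blank at (318,145) is solid, so it's the fresh one. The right one at (377,140) has openings, so it's the spent one. The side view shows the dome is a mushroom lamp with its foot at about (377,228), standing near the magazine on the robot side. The furnace head hangs well behind the rack.

```bash
python3 - <<'E'
from h import *
m=bot.camera_model('wrist');im=cv2.imread('pics/w1.png')
hsv=cv2.cvtColor(im,cv2.COLOR_BGR2HSV)
print(hsv[145,318],hsv[145,380],hsv[120,345],hsv[200,420])
mask=cv2.inRange(hsv,(15,30,120),(35,120,255));mask[:, :270]=0;mask[220:]=0
mask[:,430:]=0;mask[:80]=0
mask=cv2.morphologyEx(mask,cv2.MORPH_OPEN,np.ones((5,5)))
cs,_=cv2.findContours(mask,cv2.RETR_EXTERNAL,cv2.CHAIN_APPROX_NONE)
for c in cs:
    if cv2.contourArea(c)<300: continue
    print(cv2.boundingRect(c),cv2.minAreaRect(c),cv2.fitEllipse(c))
    p=c[:,0]; r=p[p[:,0].argmax()]; l=p[p[:,0].argmin()]
    t=p[p[:,1].argmin()]; b=p[p[:,1].argmax()]
    print('right@.1125',ray(m,*r,.1125),'left',l,'ends@.0645',ray(m,*t,.0645),ray(m,*b,.0645))
S=bot.camera_model('side');T=bot.camera_model('top')
print('foot',ray(S,377,230,0))
for z in (.2,.25,.3,.35,.4,.45):print(z,'dome side ctr',ray(S,382,155,z),'topcam ctr',ray(T,353,287,z),ray(T,308,287,z),ray(T,355,242,z),'muffle rim side',ray(S,165,188,z),'top',ray(T,190,155,z))
E
```

```text
[ 23  34 210] [ 26  30 129] [110   5 151] [ 21   9 192]
foot [ 0.3489 -0.13    0.    ]
0.2 dome side ctr [ 0.3802 -0.2046  0.2   ] topcam ctr [ 0.3606 -0.1315  0.2   ] [ 0.3602 -0.0308  0.2   ] [ 0.4616 -0.1383  0.2   ] muffle rim side [0.8063 0.2106 0.2   ] top [0.6627 0.2424 0.2   ]
0.25 dome side ctr [ 0.3543 -0.104   0.25  ] topcam ctr [ 0.3592 -0.1231  0.25  ] [ 0.3589 -0.027   0.25  ] [ 0.4557 -0.1297  0.25  ] muffle rim side [0.7417 0.2735 0.25  ] top [0.6478 0.2339 0.25  ]
0.3 dome side ctr [ 0.3284 -0.0034  0.3   ] topcam ctr [ 0.3579 -0.1148  0.3   ] [ 0.3576 -0.0232  0.3   ] [ 0.4498 -0.1211  0.3   ] muffle rim side [0.6771 0.3364 0.3   ] top [0.6329 0.2254 0.3   ]
0.35 dome side ctr [0.3025 0.0973 0.35  ] topcam ctr [ 0.3566 -0.1065  0.35  ] [ 0.3563 -0.0194  0.35  ] [ 0.444  -0.1125  0.35  ] muffle rim side [0.6125 0.3993 0.35  ] top [0.6179 0.2169 0.35  ]
0.4 dome side ctr [0.2766 0.1979 0.4   ] topcam ctr [ 0.3553 -0.0982  0.4   ] [ 0.355  -0.0156  0.4   ] [ 0.4381 -0.1038  0.4   ] muffle rim side [0.5479 0.4622 0.4   ] top [0.603  0.2083 0.4   ]
0.45 dome side ctr [0.2507 0.2985 0.45  ] topcam ctr [ 0.354  -0.0899  0.45  ] [ 0.3537 -0.0118  0.45  ] [ 0.4322 -0.0952  0.45  ] muffle rim side [0.4833 0.5251 0.45  ] top [0.5881 0.1998 0.45  ]
```

>>> arm_command --pt "0.018 0.02 0.03" --pt "0.018 0.019 0.03" --pt "0 0 0" --pt "0 0 0" --roll '[0, 0, 0, 0]'

```text
t: 2.62
position: [0.475, 0.1665, 0.264]
tool_rot: [[-0.181, 0.984, 0.001], [0.984, 0.181, -0.0], [-0.0, 0.001, -1.0]]
contact_force: [-0.4, 0.4, 0.0]
gripper_width: 0.0855
grasp_force: 0.0
```

```bash
python3 - <<'E'
from h import *
s=bot.get_state();print(s['t'],s['position'],s['tool_rot'])
m=bot.camera_model('wrist');im=bot.capture('wrist');cv2.imwrite('pics/w2.png',im)
hsv=cv2.cvtColor(im,cv2.COLOR_BGR2HSV)
mask=cv2.inRange(hsv,(15,22,90),(38,120,255));cv2.imwrite('pics/w2m.png',mask)
mask=cv2.morphologyEx(mask,cv2.MORPH_OPEN,np.ones((5,5)))
cs,_=cv2.findContours(mask,cv2.RETR_EXTERNAL,cv2.CHAIN_APPROX_NONE)
v=im.copy();cv2.drawContours(v,cs,-1,(0,0,255),1)
for c in cs:
    if cv2.contourArea(c)<300: continue
    print(cv2.boundingRect(c),cv2.minAreaRect(c))
cv2.imwrite('pics/w2v.png',v)
E
```

```text
2.625 [0.475  0.1665 0.264 ] [[-0.1807  0.9835  0.0007]
 [ 0.9835  0.1807 -0.0002]
 [-0.0003  0.0007 -1.    ]]
(21, 244, 83, 72) ((65.93594360351562, 285.1337890625), (30.870107650756836, 107.8825454711914), 55.06068801879883)
(273, 138, 20, 99) ((282.497802734375, 186.96681213378906), (98.71419525146484, 16.430192947387695), 86.18592071533203)
(337, 133, 32, 99) ((353.173828125, 181.8746795654297), (98.59485626220703, 29.327171325683594), 87.31622314453125)
(0, 0, 228, 128) ((112.98487091064453, 62.1776123046875), (229.14662170410156, 125.51719665527344), 1.4995468854904175)
```

View pics/w2v.png

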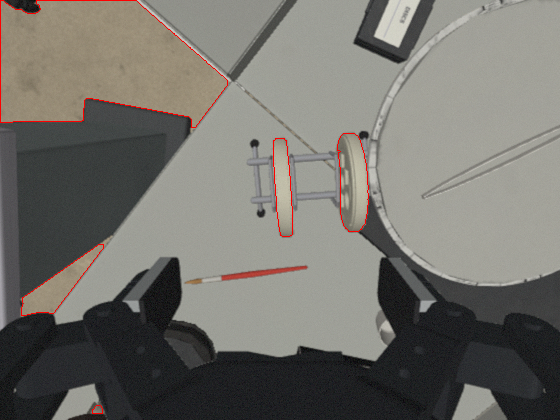

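The fresh blank is seen edge-on, centred at (282,187) and tilted about 4° in the picture. The spent one is at (353,182).

```bash
python3 - <<'E'
from h import *
m=bot.camera_model('wrist');s=bot.get_state();R=s['tool_rot'];p0=s['position']
im=cv2.imread('pics/w2.png');hsv=cv2.cvtColor(im,cv2.COLOR_BGR2HSV)
mask=cv2.inRange(hsv,(15,22,90),(38,120,255));mask=cv2.morphologyEx(mask,cv2.MORPH_OPEN,np.ones((5,5)))
for x0,x1 in((265,300),(330,375)):
    k=np.zeros_like(mask);k[130:242,x0:x1]=mask[130:242,x0:x1]
    ys,xs=np.nonzero(k)
    # mid columns per row, central rows
    rows=np.arange(ys.min()+4,ys.max()-3);mid=np.array([xs[ys==r].mean() for r in rows])
    q=np.polyfit(rows,mid,1)
    a=ray(m,np.polyval(q,ys.min()-.5),ys.min()-.5,.072);b=ray(m,np.polyval(q,ys.max()+.5),ys.max()+.5,.072)
    d=a-b;c=(a+b)/2
    ct=ray(m,*(np.polyval(q,187),187),.1135)
    print('ends',a,b,'len',np.linalg.norm(d),'mid',c,'ang y-axis deg',np.degrees(np.arctan2(d[1],d[0])),'in tool',R.T@(c-p0),'row187@top',ct,R.T@(ct-p0))
print('tool x ang',np.degrees(np.arctan2(R[1,0],R[0,0])))
E
```

```text
ends [0.4666 0.215  0.072 ] [0.4911 0.12   0.072 ] len 0.09813402397729919 mid [0.4789 0.1675 0.072 ] ang y-axis deg 104.4208911336836 in tool [0.0005 0.0034 0.1926] row187@top [0.4763 0.1778 0.1135] [0.0111 0.0028 0.1511]
ends [0.5307 0.2313 0.072 ] [0.5584 0.1376 0.072 ] len 0.09770702494661819 mid [0.5445 0.1845 0.072 ] ang y-axis deg 106.49166664039694 in tool [0.0054 0.071  0.1927] row187@top [0.5344 0.1883 0.1135] [0.011  0.0618 0.1512]
tool x ang 100.36341860486189
```

>>> arm_command --pt "0 0.003 0" --pt "0 0 0.04" --pt "0 0 0.04" --pt "0 0 0.04" --pt "0 0 0.026" --roll '[-4.1, 0, 0, 0, 0]' --jaw 0.5 --grip_force 40

```text
t: 3.3
position: [0.4779, 0.1666, 0.117]
tool_rot: [[-0.249, 0.968, 0.001], [0.968, 0.249, -0.0], [-0.0, 0.001, -1.0]]
contact_force: [-0.6, -0.3, 0.1]
gripper_width: 0.0431
grasp_force: 0.0
```

>>> arm_command --pt "0 0 0" --pt "0 0 0" --pt "0 0 0" --pt "0 0 0" --pt "0 0 0" --roll '[0, 0, 0, 0, 0]' --jaw 0

```text
t: 3.92
position: [0.4791, 0.1673, 0.1189]
tool_rot: [[-0.249, 0.968, 0.003], [0.968, 0.249, 0.0], [-0.001, 0.003, -1.0]]
contact_force: [-0.2, -0.5, 6.9]
gripper_width: 0.0129
grasp_force: 45.3
```

>>> arm_command --pt "0 0 0" --pt "0 0 0" --roll '[0, 0]'

```text
t: 4.18
position: [0.4791, 0.1673, 0.1189]
tool_rot: [[-0.249, 0.968, 0.003], [0.968, 0.249, 0.0], [-0.001, 0.003, -1.0]]
contact_force: [0.3, -0.7, 4.8]
gripper_width: 0.0124
grasp_force: 45.3
```

>>> arm_command --pt "0 0 -0.015" --pt "0 0 -0.03" --pt "0 0 -0.035" --pt "0 0 -0.035" --pt "0 0 -0.03" --roll '[0, 0, 0, 0, 0]'

```text
t: 4.8
position: [0.4774, 0.1673, 0.2637]
tool_rot: [[-0.249, 0.968, -0.0], [0.968, 0.249, 0.0], [0.0, -0.0, -1.0]]
contact_force: [0.5, 0.6, -2.6]
gripper_width: 0.0127
grasp_force: 44.2
```

```bash
python3 - <<'E'
from h import *
s=bot.get_state();print(s['t'],s['position'],s['contact_force'],s['moment'],s['gripper_width'],s['grasp_force'])
im=bot.capture('wrist');cv2.imwrite('pics/w3.png',im)
# magazine from top camera: light window mask / outline
T=bot.camera_model('top');t=bot.capture('top');cv2.imwrite('pics/t3.png',t)
hsv=cv2.cvtColor(t,cv2.COLOR_BGR2HSV)
for (v,u) in [(193,320),(187,346),(200,346),(180,346),(150,330),(193,376),(230,350)]:print((u,v),hsv[v,u],t[v,u])
E
```

```text
4.8 [0.4774 0.1673 0.2637] [ 0.5489  0.5592 -2.5657] [ 0.0255  0.0188 -0.0096] 0.012710073944966203 44.1563880443573
(320, 193) [ 17  19 187] [173 181 187]
(346, 187) [150   7 111] [111 108 111]
(346, 200) [158   6 176] [175 172 176]
(346, 180) [158   7 156] [155 152 156]
(330, 150) [ 27  15 155] [146 154 155]
(376, 193) [ 17  19 187] [173 181 187]
(350, 230) [ 27  15 155] [146 154 155]
```

View pics/w3.png

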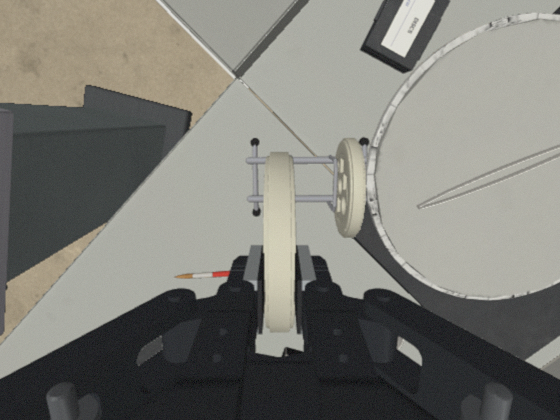

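The blank is held squarely between the fingers, with its top edge running down column 280. The spent blank stays in place at (349,187).

```bash
python3 - <<'E'
from h import *
T=bot.camera_model('top');t=cv2.imread('pics/t3.png')
hsv=cv2.cvtColor(t,cv2.COLOR_BGR2HSV)
cov=cv2.inRange(hsv,(12,15,170),(22,26,230));win=cv2.inRange(hsv,(120,3,60),(175,14,230));slot=cv2.inRange(t,(90,90,90),(125,125,125))
for n,k,z in(('cov',cov,.12),('win',win,.116),('slot',slot,.112)):
    k=k.copy();k[:150]=0;k[240:]=0;k[:,:300]=0;k[:,395:]=0
    cs,_=cv2.findContours(k,cv2.RETR_EXTERNAL,cv2.CHAIN_APPROX_NONE);c=max(cs,key=cv2.contourArea)
    bx=cv2.boxPoints(cv2.minAreaRect(c));w=np.array([ray(T,*q,z)[:2] for q in bx]);e=w-np.roll(w,1,0)
    print(n,cv2.contourArea(c),w.mean(0),np.linalg.norm(e,axis=1),np.degrees(np.arctan2(e[:,1],e[:,0])))
E
```

```text
cov 3215.0 [ 0.6018 -0.1373] [0.164  0.1312 0.1673 0.1315] [ 86.9084  -3.8848 -93.0085 174.6941]
win 889.5 [ 0.6013 -0.1371] [0.1152 0.0526 0.1161 0.0527] [ 86.8222  -4.2007 -93.1455 174.8104]
slot 154.5 [ 0.6069 -0.1369] [0.1004 0.0133 0.1006 0.0133] [ 86.8371  -4.2563 -93.1548 174.8879]
```

>>> arm_command --pt "-0.03 -0.002 0" --pt "-0.05 -0.003 0" --pt "-0.05 -0.003 0" --pt "-0.05 -0.003 0" --pt "-0.05 -0.003 0" --roll '[0, 0, 0, 0, 0]'

```text
t: 5.52
position: [0.5207, -0.0602, 0.2603]
tool_rot: [[-0.249, 0.969, -0.003], [0.969, 0.249, 0.001], [0.002, -0.002, -1.0]]
contact_force: [0.8, 0.6, -2.9]
gripper_width: 0.0129
grasp_force: 44.1
```

>>> arm_command --pt "-0.05 -0.004 0" --pt "-0.029 -0.002 0" --pt "0 0 0" --pt "0 0 0" --pt "0 0 0" --roll '[0, 0, 8.8, 8.8, 0]'

```text
t: 6.15
position: [0.5346, -0.1367, 0.2604]
tool_rot: [[0.054, 0.999, -0.003], [0.999, -0.054, 0.001], [0.001, -0.003, -1.0]]
contact_force: [0.6, 0.8, -2.9]
gripper_width: 0.013
grasp_force: 44.2
```

```bash
python3 - <<'E'
from h import *
s=bot.get_state();print(s['t'],s['position'],s['tool_rot'],s['contact_force'],s['gripper_width'])
m=bot.camera_model('wrist');np.save('m4.npy',m['pose'])
im=bot.capture('wrist');cv2.imwrite('pics/w4.png',im);b=bot.capture('side');cv2.imwrite('pics/s4.png',b)
cv2.imwrite('pics/ws4.png',cv2.resize(np.vstack([np.hstack([im[100:320,200:480],b[20:240,220:500]])]),None,fx=1.4,fy=1.4))
E
```

```text
6.15 [ 0.5346 -0.1367  0.2604] [[ 0.0539  0.9985 -0.0028]
 [ 0.9985 -0.0539  0.0015]
 [ 0.0013 -0.0029 -1.    ]] [ 0.5545  0.7784 -2.8928] 0.01295369913399435
```

View pics/ws4.png

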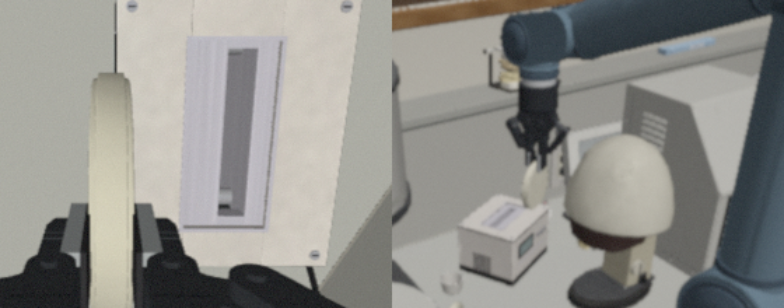

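The wrist view shows the window at about crop (186–286, 38–228), with the slot as the darker strip (217–256, 50–215) inside it. The side view shows the arm and blank clear of the lamp, above the magazine.

```bash
python3 - <<'E'
from h import *
m=bot.camera_model('wrist');m['pose']=np.load('m4.npy');s=bot.get_state();R=s['tool_rot'];p0=s['position']
im=cv2.imread('pics/w4.png');g=cv2.GaussianBlur(im,(3,3),0).astype(float)
for r in (160,200,240): print(r,[tuple(int(x) for x in g[r,c]) for c in range(328,412,3)])
gr=g.mean(2);hs=g[:,:,0]-g[:,:,2]   # blue-red: window lavender >0, cover <0
L=[];Rr=[];A=[];B=[]
for r in range(145,235,5):
    row=hs[r,318:425];i=np.nonzero(row>-2)[0]
    # slot: gradient extremes within window
    a=i.min()+318;b=i.max()+318
    d=np.gradient(gr[r]);seg=d[a+8:b-8];l=a+8+seg.argmin();q=a+8+seg.argmax()
    L.append(ray(m,l,r,.112));Rr.append(ray(m,q,r,.112));A.append(ray(m,a-.5,r,.12));B.append(ray(m,b+.5,r,.12))
f=lambda P:R.T@(np.median(P,0)-p0)
for n,P in(('slotL',L),('slotR',Rr),('winL',A),('winR',B)):
    P=np.array(P);q=np.polyfit(P[:,1],P[:,0],1);print(n,'x at y=-.1372',np.polyval(q,-.1372),'ang',np.degrees(np.arctan(q[0])),np.abs(P[:,0]-np.polyval(q,P[:,1])).max())
for u in (370,372,366):
    col=gr[:,u];
for (u0,v0,n) in((372,134,'slot top'),(362,253,'slot bottom')):
    d=np.gradient(gr[:,u0]);k=range(v0-9,v0+10);v=max(k,key=lambda j:abs(d[j]));print(n,v,ray(m,u0,v,.112))
d=np.gradient(hs[:,345]);
k=[v for v in range(100,300) if hs[v,350]>-2];print('win rows',k[0],k[-1],ray(m,350,k[0]-.5,.12),ray(m,350,k[-1]+.5,.12))
E
```

```text
160 [(189, 199, 205), (185, 191, 196), (191, 185, 188), (190, 184, 186), (189, 183, 186), (192, 186, 189), (187, 180, 184), (193, 187, 189), (192, 186, 190), (190, 184, 187), (195, 189, 192), (160, 155, 157), (124, 120, 122), (123, 119, 121), (125, 121, 123), (123, 119, 121), (122, 118, 120), (121, 118, 120), (164, 159, 162), (192, 184, 188), (191, 184, 188), (191, 185, 188), (190, 184, 186), (148, 148, 152), (187, 181, 184), (188, 197, 202), (189, 199, 204), (190, 199, 205)]
200 [(189, 199, 204), (188, 184, 188), (189, 182, 186), (190, 183, 187), (191, 186, 189), (188, 181, 185), (189, 182, 186), (191, 185, 188), (189, 183, 187), (194, 188, 191), (169, 162, 166), (125, 121, 123), (124, 120, 123), (125, 121, 123), (124, 120, 121), (125, 121, 123), (123, 119, 121), (175, 170, 172), (193, 186, 189), (193, 187, 189), (190, 185, 187), (188, 182, 185), (152, 152, 156), (190, 187, 191), (187, 194, 201), (188, 197, 204), (190, 200, 204), (188, 198, 203)]
240 [(184, 187, 192), (188, 182, 185), (187, 181, 184), (192, 186, 189), (189, 183, 185), (190, 184, 187), (192, 186, 189), (190, 184, 187), (193, 187, 191), (187, 182, 184), (168, 164, 163), (167, 164, 163), (164, 161, 160), (126, 122, 124), (125, 120, 123), (122, 118, 121), (184, 178, 181), (192, 187, 189), (192, 185, 187), (188, 182, 184), (175, 171, 174), (166, 164, 168), (189, 192, 196), (188, 198, 203), (190, 199, 205), (191, 199, 205), (191, 201, 207), (192, 201, 207)]
slotL x at y=-.1372 0.6003975463515744 ang 3.2812626067407242 0.0003126763402219179
slotR x at y=-.1372 0.6173085010667096 ang 3.332862901051915 0.0003695267368588606
winL x at y=-.1372 0.5756707802704256 ang 3.109513000691742 0.0004170836545943635
winR x at y=-.1372 0.6301085169058895 ang 3.1144662238942633 0.0005241813299805553
slot top 135 [ 0.6107 -0.0866  0.112 ]
slot bottom 245 [ 0.6038 -0.1802  0.112 ]
win rows 126 299 [ 0.5916 -0.0781  0.12  ] [ 0.5918 -0.2281  0.12  ]
```

```bash
python3 - <<'E'
from h import *
m=bot.camera_model('wrist');m['pose']=np.load('m4.npy');s=bot.get_state();R=s['tool_rot'];p0=s['position']
im=cv2.imread('pics/w4.png');hsv=cv2.cvtColor(im,cv2.COLOR_BGR2HSV)
g=cv2.GaussianBlur(im,(3,3),0).astype(float).mean(2)
for r in (165,185,205,225):print(r,[int(x) for x in g[r,256:306]])
mask=cv2.inRange(hsv,(15,22,90),(38,120,255))
for r in range(155,240,10):
    c=np.nonzero(mask[r,255:310])[0]+255;print(r,c.min(),c.max(),(c.min()+c.max())/2)
for u,v,z in((280,152,.2604-.054+.012),(279.5,240,.255)): print(R.T@(ray(m,u,v,z)-p0))
t=np.array([.6089,-.1375,p0[2]]);print('move tool',R.T@(t-p0))
E
```

```text
165 [169, 168, 168, 169, 169, 169, 170, 168, 163, 156, 150, 149, 152, 154, 154, 153, 152, 151, 151, 151, 149, 150, 150, 149, 149, 149, 148, 148, 148, 147, 147, 146, 142, 136, 136, 139, 143, 162, 189, 201, 200, 200, 200, 198, 197, 197, 197, 197, 197, 197]
185 [168, 169, 169, 169, 169, 169, 169, 170, 172, 172, 171, 172, 175, 178, 179, 178, 177, 176, 176, 176, 176, 176, 176, 175, 175, 175, 174, 174, 173, 173, 173, 172, 170, 166, 163, 165, 165, 161, 167, 184, 198, 202, 202, 201, 201, 202, 201, 201, 201, 202]
205 [169, 169, 169, 168, 169, 169, 172, 179, 185, 186, 185, 185, 186, 188, 189, 189, 189, 189, 188, 188, 187, 187, 188, 188, 188, 188, 188, 188, 187, 187, 186, 186, 186, 182, 175, 173, 178, 179, 176, 182, 194, 198, 198, 198, 198, 197, 197, 197, 198, 199]
225 [168, 169, 169, 169, 168, 167, 170, 180, 192, 196, 196, 195, 195, 195, 196, 196, 196, 196, 196, 195, 196, 196, 196, 196, 196, 195, 195, 195, 195, 194, 195, 195, 194, 190, 184, 183, 189, 190, 183, 176, 182, 192, 196, 196, 196, 196, 197, 198, 199, 199]
155 270 288 279.0
165 265 292 278.5
175 265 294 279.5
185 264 294 279.0
195 264 294 279.0
205 264 294 279.0
215 263 295 279.0
225 263 295 279.0
235 263 295 279.0
[ 0.051  -0.0002  0.0427]
[ 0.0192 -0.0005  0.0061]
move tool [ 0.0031  0.074  -0.0001]
```

>>> arm_command --pt "0.001 0.025 0" --pt "0.001 0.025 0" --pt "0.001 0.0245 0" --pt "0 0 0.01" --pt "0 0 0.015" --roll '[0, 0, 0, 0, 0]'

```text
t: 6.88
position: [0.6094, -0.1379, 0.2362]
tool_rot: [[0.055, 0.999, -0.001], [0.999, -0.055, 0.0], [0.0, -0.001, -1.0]]
contact_force: [-1.0, -0.6, -2.7]
gripper_width: 0.0127
grasp_force: 44.2
```

>>> arm_command --pt "0 0 0" --pt "0 0 0" --pt "0 0 0" --roll '[0, 0, 0]'

```text
t: 7.25
position: [0.6101, -0.1383, 0.238]
tool_rot: [[0.056, 0.998, 0.001], [0.998, -0.056, -0.001], [-0.0, 0.001, -1.0]]
contact_force: [0.2, 0.2, -2.4]
gripper_width: 0.0129
grasp_force: 44.1
```

```bash
python3 - <<'E'
from h import *
s=bot.get_state();R=s['tool_rot'];p0=s['position'];print(s['t'],p0,R,s['contact_force'],s['moment'],s['gripper_width'])
t=np.array([.6089,-.1375,p0[2]]);print('move tool',R.T@(t-p0))
im=bot.capture('wrist');cv2.imwrite('pics/w5.png',im);cv2.imwrite('pics/w5c.png',cv2.resize(im[90:290,190:370],None,fx=2.8,fy=2.8))
E
```

```text
7.25 [ 0.6101 -0.1383  0.238 ] [[ 0.0556  0.9985  0.0011]
 [ 0.9985 -0.0556 -0.0005]
 [-0.0004  0.0011 -1.    ]] [ 0.1576  0.23   -2.4112] [ 0.0287  0.0411 -0.0237] 0.012917525434226203
move tool [ 0.0008 -0.0012 -0.    ]
```

View pics/w5c.png

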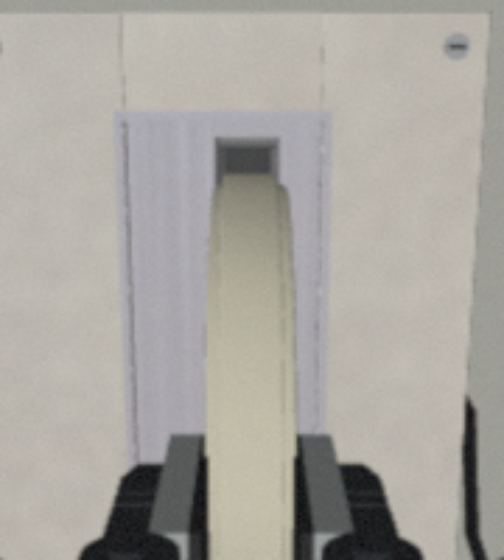

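The slot's far end shows at crop (215–280, 138), straight ahead of the blank, whose edge is at about (210–288). They're nearly aligned, so I'll make a sub-millimetre correction and creep down.

>>> arm_command --pt "0.0005 -0.0008 0.006" --pt "0 0 0.008" --pt "0 0 0.003" --pt "0 0 0.002" --pt "0 0 0.001" --roll '[0, 0, 0, 0, 0]'

```text
t: 7.92
position: [0.6093, -0.1377, 0.2172]
tool_rot: [[0.056, 0.998, 0.0], [0.998, -0.056, -0.0], [-0.0, 0.0, -1.0]]
contact_force: [0.4, -0.0, -2.5]
gripper_width: 0.0128
grasp_force: 44.1
```

>>> arm_command --pt "0 0 0.001" --pt "0 0 0.001" --pt "0 0 0" --roll '[0, 0, 0]'

```text
t: 8.3
position: [0.6092, -0.1377, 0.2153]
tool_rot: [[0.056, 0.998, -0.0], [0.998, -0.056, 0.0], [0.0, -0.0, -1.0]]
contact_force: [0.6, -0.5, -2.3]
gripper_width: 0.0124
grasp_force: 44.1
```

>>> arm_command --pt "0 0 0.001" --pt "0 0 0.001" --pt "0 0 0" --roll '[0, 0, 0]'

```text
t: 8.68
position: [0.6091, -0.1376, 0.2131]
tool_rot: [[0.056, 0.998, -0.0], [0.998, -0.056, 0.0], [0.0, -0.0, -1.0]]
contact_force: [-0.5, 0.1, -4.3]
gripper_width: 0.0124
grasp_force: 44.1
```

>>> arm_command --pt "0 0 0.001" --pt "0 0 0.0015" --pt "0 0 0.0015" --pt "0 0 0" --roll '[0, 0, 0, 0]'

```text
t: 9.18
position: [0.6091, -0.1376, 0.209]
tool_rot: [[0.056, 0.998, -0.0], [0.998, -0.056, 0.0], [0.0, -0.0, -1.0]]
contact_force: [1.1, 0.2, -2.2]
gripper_width: 0.0128
grasp_force: 44.1
```

>>> arm_command --pt "0 0 0.002" --pt "0 0 0.002" --pt "0 0 0" --roll '[0, 0, 0]'

```text
t: 9.55
position: [0.609, -0.1376, 0.205]
tool_rot: [[0.056, 0.998, -0.001], [0.998, -0.056, 0.0], [0.0, -0.001, -1.0]]
contact_force: [-0.2, 0.1, -2.8]
gripper_width: 0.0129
grasp_force: 44.1
```

>>> arm_command --pt "0 0 0.002" --pt "0 0 0.002" --pt "0 0 0.002" --pt "0 0 0" --roll '[0, 0, 0, 0]'

```text
t: 10.05
position: [0.6091, -0.1376, 0.199]
tool_rot: [[0.056, 0.998, -0.0], [0.998, -0.056, 0.0], [0.0, -0.001, -1.0]]
contact_force: [-0.2, -0.3, -3.6]
gripper_width: 0.0132
grasp_force: 44.1
```

>>> arm_command --pt "0 0 0.003" --pt "0 0 0.003" --pt "0 0 0.003" --pt "0 0 0.003" --pt "0 0 0" --roll '[0, 0, 0, 0, 0]'

```text
t: 10.68
position: [0.609, -0.1376, 0.1869]
tool_rot: [[0.056, 0.998, -0.001], [0.998, -0.056, 0.0], [0.0, -0.001, -1.0]]
contact_force: [-0.2, 0.1, -2.8]
gripper_width: 0.0131
grasp_force: 44.1
```

>>> arm_command --pt "0 0 0.003" --pt "0 0 0.003" --pt "0 0 0.003" --pt "0 0 0.003" --pt "0 0 0" --roll '[0, 0, 0, 0, 0]'

```text
t: 11.3
position: [0.609, -0.1376, 0.1748]
tool_rot: [[0.056, 0.998, -0.001], [0.998, -0.056, 0.0], [0.0, -0.001, -1.0]]
contact_force: [-0.6, -0.3, -3.1]
gripper_width: 0.0126
grasp_force: 44.1
```

>>> arm_command --pt "0 0 0.003" --pt "0 0 0.003" --pt "0 0 0.003" --pt "0 0 0.003" --pt "0 0 0" --roll '[0, 0, 0, 0, 0]'

```text
t: 11.92
position: [0.609, -0.1376, 0.1628]
tool_rot: [[0.056, 0.998, -0.001], [0.998, -0.056, 0.0], [0.0, -0.001, -1.0]]
contact_force: [-0.6, -0.1, -3.2]
gripper_width: 0.0128
grasp_force: 44.1
```

>>> arm_command --pt "0 0 0.003" --pt "0 0 0.003" --pt "0 0 0.002" --pt "0 0 0.002" --pt "0 0 0" --roll '[0, 0, 0, 0, 0]'

```text
t: 12.55
position: [0.6091, -0.1376, 0.1531]
tool_rot: [[0.056, 0.998, -0.0], [0.998, -0.056, 0.0], [0.0, -0.0, -1.0]]
contact_force: [0.5, -0.5, -3.1]
gripper_width: 0.0125
grasp_force: 44.1
```

>>> arm_command --pt "0 0 0.002" --pt "0 0 0.0015" --pt "0 0 0.001" --pt "0 0 0" --roll '[0, 0, 0, 0]'

```text
t: 13.05
position: [0.6092, -0.1378, 0.1488]
tool_rot: [[0.056, 0.998, -0.0], [0.998, -0.056, -0.0], [-0.0, -0.0, -1.0]]
contact_force: [0.9, -0.7, -2.6]
gripper_width: 0.0129
grasp_force: 44.2
```

>>> arm_command --pt "0 0 0.001" --pt "0 0 0.001" --pt "0 0 0" --roll '[0, 0, 0]'

```text
t: 13.42
position: [0.6094, -0.1379, 0.1475]
tool_rot: [[0.056, 0.998, 0.0], [0.998, -0.056, -0.001], [-0.001, 0.001, -1.0]]
contact_force: [-1.3, -1.4, 2.6]
gripper_width: 0.0126
grasp_force: 44.7
```

>>> arm_command --pt "0 0 0" --pt "0 0 0" --pt "0 0 0" --pt "0 0 0" --roll '[0, 0, 0, 0]' --jaw 0.4

```text
t: 13.92
position: [0.6092, -0.1376, 0.1467]
tool_rot: [[0.056, 0.998, 0.0], [0.998, -0.056, 0.0], [0.0, 0.0, -1.0]]
contact_force: [-0.6, -0.7, 0.2]
gripper_width: 0.034
grasp_force: 0.0
```

>>> arm_command --pt "0 0 -0.01" --pt "0 0 -0.014" --pt "0 0 -0.012" --pt "0 0 0" --pt "0 0 0" --roll '[0, 0, 0, 0, 0]'

```text
t: 14.55
position: [0.609, -0.1376, 0.1827]
tool_rot: [[0.056, 0.998, -0.0], [0.998, -0.056, 0.0], [0.0, -0.0, -1.0]]
contact_force: [-0.3, 0.5, 0.1]
gripper_width: 0.034
grasp_force: 0.0
```

>>> arm_command --pt "0 0 0" --pt "0 0 0" --pt "0 0 0" --pt "0 0 0" --roll '[0, 0, 0, 0]' --jaw 0

```text
t: 15.05
position: [0.6092, -0.1376, 0.1827]
tool_rot: [[0.056, 0.998, -0.0], [0.998, -0.056, 0.0], [0.0, -0.0, -1.0]]
contact_force: [0.6, -0.4, 0.5]
gripper_width: -0.0001
grasp_force: 0.0
```

```bash
python3 - <<'E'
from h import *
s=bot.get_state();print(s['t'],s['position'],s['contact_force'],s['gripper_width'])
a=bot.capture('wrist');b=bot.capture('side');cv2.imwrite('pics/w6.png',a);cv2.imwrite('pics/s6.png',b)
cv2.imwrite('pics/ws6.png',cv2.resize(np.hstack([a[80:340,170:390],b[110:240,240:350].repeat(2,0).repeat(2,1)]),None,fx=1.8,fy=1.8))
E
```

```text
15.05 [ 0.6092 -0.1376  0.1827] [ 0.5818 -0.4074  0.4919] -0.00011570192461928578
```

View pics/ws6.png

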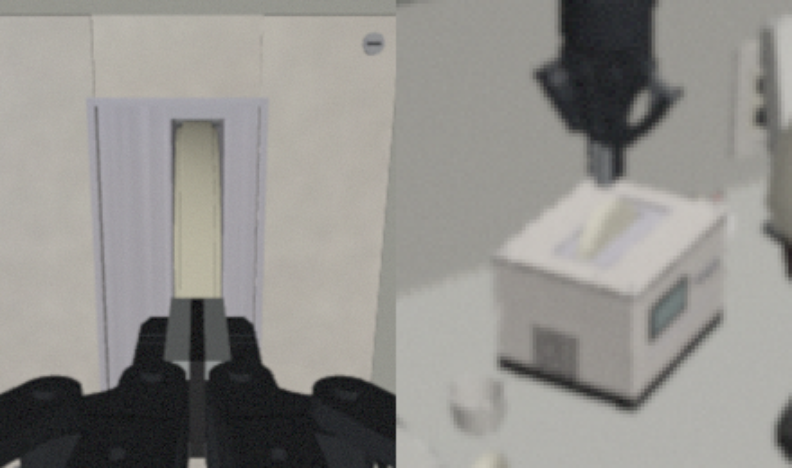

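The blank stands upright on the rollers in the slot at crop (175–220, 120–300), with the closed fingers above its crown. Now I press it down gently.

>>> arm_command --pt "0 0 0.006" --pt "0 0 0.006" --pt "0 0 0.003" --pt "0 0 0.002" --pt "0 0 0.001" --roll '[0, 0, 0, 0, 0]'

```text
t: 15.78
position: [0.6092, -0.1376, 0.1647]
tool_rot: [[0.056, 0.998, -0.0], [0.998, -0.056, 0.0], [-0.0, -0.0, -1.0]]
contact_force: [-0.7, -0.5, 0.9]
gripper_width: -0.0001
grasp_force: 0.0
```

>>> arm_command --pt "0 0 0.001" --pt "0 0 0.001" --pt "0 0 0.001" --pt "0 0 0" --roll '[0, 0, 0, 0]'

```text
t: 16.27
position: [0.6102, -0.1381, 0.1635]
tool_rot: [[0.056, 0.998, 0.003], [0.998, -0.056, -0.001], [-0.001, 0.003, -1.0]]
contact_force: [-0.6, -0.0, 6.2]
gripper_width: 0.0
grasp_force: 3.0
```

>>> arm_command --pt "0 0 0.001" --pt "0 0 0.001" --pt "0 0 0.001" --pt "0 0 0" --roll '[0, 0, 0, 0]'

```text
t: 16.77
position: [0.6106, -0.1383, 0.1611]
tool_rot: [[0.056, 0.998, 0.004], [0.998, -0.056, -0.002], [-0.002, 0.004, -1.0]]
contact_force: [-0.8, 0.8, 8.2]
gripper_width: -0.0001
grasp_force: 3.9
```

>>> arm_command --pt "0 0 0.0015" --pt "0 0 0.0015" --pt "0 0 0.0015" --pt "0 0 0" --roll '[0, 0, 0, 0]'

```text
t: 17.27
position: [0.6104, -0.1382, 0.1563]
tool_rot: [[0.056, 0.998, 0.003], [0.998, -0.056, -0.002], [-0.001, 0.003, -1.0]]
contact_force: [0.0, 0.6, 6.9]
gripper_width: -0.0004
grasp_force: 3.4
```

>>> arm_command --pt "0 0 0.0015" --pt "0 0 0.0015" --pt "0 0 0.0015" --pt "0 0 0" --roll '[0, 0, 0, 0]'

```text
t: 17.77
position: [0.6096, -0.1378, 0.1504]
tool_rot: [[0.056, 0.998, 0.001], [0.998, -0.056, -0.0], [-0.0, 0.001, -1.0]]
contact_force: [-0.2, 1.6, 3.4]
gripper_width: 0.0004
grasp_force: 1.8
```

>>> arm_command --pt "0 0 0.001" --pt "0 0 0.001" --pt "0 0 0.001" --pt "0 0 0" --roll '[0, 0, 0, 0]'

```text
t: 18.27
position: [0.6086, -0.1374, 0.1459]
tool_rot: [[0.056, 0.998, -0.002], [0.998, -0.056, 0.001], [0.001, -0.002, -1.0]]
contact_force: [-0.9, 0.0, -0.1]
gripper_width: 0.0002
grasp_force: 0.0
```

Force is back to zero, so it has probably snapped home. I'll lift off and check.

>>> arm_command --pt "0 0 -0.01" --pt "0 0 -0.03" --pt "0 0 -0.04" --pt "0 0 -0.02" --pt "0 0 0" --roll '[0, 0, 0, 0, 0]'

```text
t: 18.9
position: [0.61, -0.1379, 0.2487]
tool_rot: [[0.056, 0.998, 0.003], [0.998, -0.056, -0.001], [-0.001, 0.003, -1.0]]
contact_force: [0.3, 0.5, -0.4]
gripper_width: -0.0
grasp_force: 0.0
```

>>> arm_command --pt "0 -0.03 0" --pt "0 -0.03 0" --pt "0 0 0" --roll '[0, 0, 0]'

```text
t: 19.27
position: [0.5472, -0.1337, 0.2444]
tool_rot: [[0.056, 0.998, -0.004], [0.998, -0.056, 0.002], [0.002, -0.004, -1.0]]
contact_force: [-0.2, -0.8, -0.5]
gripper_width: -0.0001
grasp_force: 0.0
```

```bash
python3 - <<'E'
from h import *
m=bot.camera_model('wrist');s=bot.get_state();print(s['t'],s['position'],s['contact_force'])
a=bot.capture('wrist');b=bot.capture('side')
cv2.imwrite('pics/ws7.png',cv2.resize(np.hstack([a[80:340,240:460],b[110:240,240:350].repeat(2,0).repeat(2,1)]),None,fx=1.8,fy=1.8))
hsv=cv2.cvtColor(a,cv2.COLOR_BGR2HSV);k=cv2.inRange(hsv,(20,24,90),(38,120,255));k[:,:300]=0
cs,_=cv2.findContours(k,cv2.RETR_EXTERNAL,cv2.CHAIN_APPROX_NONE)
for c in cs:
    if cv2.contourArea(c)>200: print(cv2.boundingRect(c),cv2.minAreaRect(c),ray(m,*cv2.minAreaRect(c)[0],.113))
E
```

```text
19.275 [ 0.5472 -0.1337  0.2444] [-0.1555 -0.7736 -0.5145]
(346, 142, 22, 104) ((357.8692321777344, 193.85385131835938), (18.693395614624023, 103.45158386230469), 3.179830312728882) [ 0.6085 -0.1273  0.113 ]
```

View pics/ws7.png

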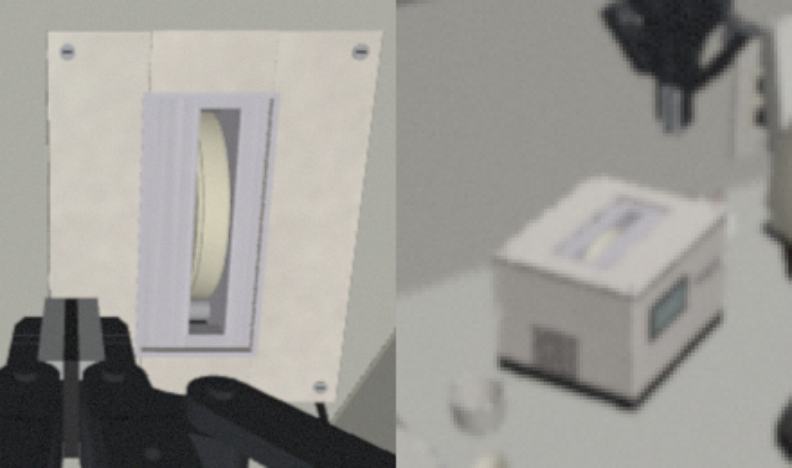

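The blank sits inside the slot at crop (192–232, 110–300), fully below the cover. The robot is clear, so I'm handing in.

```bash
python3 -c "
from workcell import bot
print(bot.hand_in())"
```

```text
the job is handed in; nothing more can be done
None
```

The fresh blank snapped home in the magazine slot and looks fully below the cover in the last pictures. I've handed the job in at about 19 s, with the arm clear and the spent blank left in the rack; hand-in returned no verdict.

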